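# Catch the falling lid of the thread case and ease it shut

### The arm

A 6-joint arm with a two-finger parallel gripper is mounted at the origin on the work surface. World frame = base frame: x ahead of the robot, y to its left, z up, the work surface at z = 0. Lengths are in m, angles in rad, forces in N, time in s.
With the tool pointing down it reaches from about 0.325 to 0.9 m from the base axis. Payload 3.5 kg.
Tool frame: the origin (TCP) lies between the finger pads; the fingertips stand 17 mm ahead of it and the grasp point (between the pads) lies 2 mm behind it (arm.nose_length is the distance from the TCP to the fingertips, in m); x points along the fingers, y is the direction in which the jaws open and shut, and the axes are right-handed (so a half turn about x gives the same grasp; the last joint's range is limited). The gripper opens to 85 mm and grips with 20 to 120 N. Pads are 22 mm wide; open, the fingers measure 114 mm over their backs; the gripper's body (76 mm by 85 mm) begins 54 mm behind the grasp point. The pads swing forward as they close: fully open they stand 13 mm farther back than shut.
Start: joints at [-1.321, 0.276, -0.026, 1.268, 0, 1.467], TCP at [0.216, -0.587, 0.248] pointing down, gripper open.
Joint ranges: [-3.12, 3.12], [-0.85, 1.88], [-1.08, 1.24], [-1.95, 2.15], [-1.57, 1.53], [-3.14, 3.14]. Speed limits (rad/s): [2.57, 2.57, 3.14, 3.14, 3.14, 3.14].

### API

Orientations are given as a rotation vector (axis times angle).
In Python, from bench import arm, imaging, ticket gives the robot as it stands.
- The arm moves only by the shell command python3 -m creep 'ROWS' [FORCE]. ROWS is JSON, a list of rows, each a list of 5 numbers: the opening, from 0 (shut) to 1 (fully open), then the shift along the tool's x, y, z in cm, then the turn about the tool's x in rad. In form: [[grip, x, y, z, spin], ...]. A call has exactly 5 rows; each row shifts and turns the commanded pose from where the row before left it, along the tool's axes as they then stand; what a row does not reach is not made up. A row lasts 1/10 s, in which the tool goes at most 50 mm and 8.59 degrees, less where a joint would pass 70% of its speed; a pose out of reach is approached as far as the arm can. A call is refused whole if a number of a shift passes 5 or a number of a turn 0.15, either way. A call with a gripper value outside its range is refused whole. The fingers move at their own pace and stop on an object; FORCE is the grip in N (left out, the last holds). Time passes only in rows, so rows that do not move let the fingers close, or fill a call up. It gives the time, the measured TCP pose, the force and the opening at its end, in the units of the state.
- arm.get_obs(): the state, without advancing time (a new reading comes with each control period).
- imaging.read_camera(name): name is "scene" or "side" or "wrist"; returns a dict with "img" (384x512x3 uint8, blue, green, red), "mtx" (3x3 intrinsics, pixels), "dist_coeffs" ([k1, k2, p1, p2, k3] as OpenCV has them; the pictures are not rectified), "R" (3x3) and "t" (3): a world point X has camera coordinates R X + t; the wrist camera has in their place "T_tool_cam" (4x4, takes a point from camera to tool coordinates, whose origin is the TCP and whose axes are the tool frame's). Camera axes: x right, y down, z forward; pixel columns grow to the right and rows downward; lengths in m; the calibration is good to about 2 mm. A picture is of the moment at which its call begins: read the wrist's pose just before it. There is no depth.
- ticket.close_job(): hands the job in, once; it reports no verdict.
The state is a dict: "clock": time; "joint_positions": joint angles; "dq": joint speeds; "effort": joint torques, N m; "position": TCP position; "tool_rot": TCP orientation; "force": force on the tool from outside, world axes, zero at the start; "ft_torque": the same for the moment, N m; "opening": finger opening in m.
Only numpy, scipy, OpenCV 4.12 (cv2) and the standard library are available. Lean on these libraries where they do the work, as an engineer would, in place of code of your own. Each camera call takes 0.05 s, during which the arm holds its last target. There are 200 camera calls.

### The job

Nudge the open lid of the wooden thread case over from behind, so that it starts to fall, catch it on the outside of your fingers and bring it to a stop about half open. Then ease it down until it is fully shut without a bang, and leave the fingers clear of it. Do not pinch or force the lid, pick nothing up, and leave the thread cones and the mallet as they stand.

Things in the scene. Friction and masses are not known exactly. Their poses are not given: they have to be found in the camera images.
- case: Open wooden box 130 mm deep (its x), 200 mm wide (its y), 85 mm high to the rim, fixed to the table; bobbins lie inside it. Origin at the centre of its underside, on the table. Its x axis points from its front (the side near the robot) to its hinge side, z up.
- lid (a joint): Hinge angle of the lid, rad: 0 shut (level on the rim), 1.57 upright, 1.75 fully open at its stop. It starts leaning back (1.65 to 1.75) and stays open, sinking to the stop at most. Pushed from behind to about 1.32 it falls towards the robot by itself: slowly at first (about 2 s to half open, worn damper), then at 0.6 to 1 rad/s, even if let go only just above the rim; left alone it slams.
- lid_hinge (a point): On the hinge axis, at the middle of the width: 65 mm behind the case's centre (its +x), 86 mm above the table. The axis runs along the case's y; the underside of the shut lid lies in its level. The lid is a wooden board 160 mm long from hinge to front edge, 200 mm wide, 12 mm thick, 0.35 to 0.47 kg, with a 2 mm leather panel on its outer face, 15 mm short of the edges.
- lid_edge (a point): Middle of the lower (inner) corner of the lid's front edge, 160 mm from the hinge axis; moves with the lid. The outer face lies 12 mm (14 mm with the leather) from it across the board. When shut, the lid overhangs the case's front by 30 mm as a lip over its full width, with free space under it down to the table.
- cone_a_mid (a point): Centre (half-way up) of a loose upright thread cone, 60 mm in diameter and 100 mm high, standing beside the case.
- cone_b_mid (a point): Centre (half-way up) of the other thread cone, same size, standing at the other side of the case.
- mallet_mid (a point): Centre (half-way up) of a loose wooden mallet standing on its head: head 56 mm in diameter and 85 mm high, handle 24 mm thick, 175 mm high in all; stands off one front corner of the case.

How it is judged:
On the way, in this order (a step that is already met when the one before it is completed fails the run):
1. the lid is tipped past upright (angle under 1.45) (value of joint lid below 1.45 rad), for 0.05 s.
2. the lid is caught about half open: at rest on the fingers, between 0.3 and 1.1 rad (value of joint lid between 0.3 and 1.1 rad and velocity of joint lid between -0.15 and 0.15 rad/s and contact force between the fingers and lid above 0.3 N), for 0.2 s.
At the end, for the whole second after the job is handed in: The lid is shut (angle under 0.02 rad, its edge within 3 mm of the rim level) and at rest, and the thread cones and the mallet stand within 15 mm of where they were (value of joint lid below 0.02 rad and velocity of joint lid between -0.02 and 0.02 rad/s and distance of each of cone_a_mid, cone_b_mid, mallet_mid from where it was at the start of the episode below 0.015 m); the robot touches nothing.
It fails at once if the lid comes down with a bang: faster than 0.45 rad/s while its edge is 3 to 24 mm from shut (value of joint lid between 0.02 and 0.15 rad and velocity of joint lid below -0.45 rad/s).
It fails at once if the lid is forced: over 20 N between fingers and lid (contact force between the fingers and lid above 20 N).
It fails at once if the lid is pinched: the fingers press its leather outer face and its board with over 2 N each at once (contact force between the fingers and lid_c0 above 2 N and contact force between the fingers and lid_c1 above 2 N).
It fails at once if a thread cone or the mallet is pushed, tipped or lifted by more than 15 mm (distance of any of cone_a_mid, cone_b_mid, mallet_mid from where it was at the start of the episode above 0.015 m).
It also fails if it takes over 58 s, if anything falls off the work surface, if the arm or the gripper's body presses on something with over 40 N, if the wrist force passes 120 N, or if a joint passes its speed limit or range.

## Working session

There is one attempt and no reset: what is moved stays moved. The work goes in short steps, Python scripts to look and compute and a shell command to move; the robot and the scene stay as the last step left them, time stands still between calls to the robot, and variables do not carry over. Pictures are saved under pics/ and viewed, about 8 in all and at most 12, crops included, and the job is handed in when it is done.

```bash
ls; mkdir -p pics; python3 - <<'E'
from bench import arm, imaging
import cv2
print(arm.get_obs())
for n in("scene","side"):
    d=imaging.read_camera(n); cv2.imwrite(f"pics/{n}0.png",d["img"])
    print(n,d["mtx"].tolist(),d["dist_coeffs"],d["R"].tolist(),d["t"].tolist())
E
```

```text
pics
{'clock': 0.0, 'joint_positions': array([-1.32138051e+00,  2.77195888e-01, -2.78871694e-02,  1.26800080e+00,
       -1.42851012e-05,  1.46740653e+00]), 'dq': array([-7.84554487e-05,  2.15359136e-03, -1.21815738e-03, -5.27307363e-04,
        1.20368693e-03, -1.36846283e-03]), 'effort': array([ 1.08212689e-04, -4.45505655e+01,  2.95203960e+01,  1.63414772e-02,
       -9.58700707e-05, -1.57594812e-06]), 'position': array([ 0.21576632, -0.58578416,  0.24711765]), 'tool_rot': array([ 2.03018708,  0.36427713, -2.03056062]), 'force': array([-0.73400479,  0.27656497, -0.15023792]), 'ft_torque': array([-0.00713075, -0.02224646, -0.02821499]), 'opening': 0.08525788350125002}
scene [[392.67246201449245, 0.0, 255.88068444777005], [0.0, 392.67246201449245, 189.20821659736677], [0.0, 0.0, 1.0]] [-0.06597115  0.          0.          0.          0.        ] [[0.40909957141768993, 0.9123246930193363, 0.01735497545477256], [0.5834774299767221, -0.24692210924451613, -0.7736818213413047], [-0.7015637030046675, 0.32663913800004524, -0.6333365962527081]] [-0.28696657916967544, -0.21768058190820555, 1.3060237685596898]
side [[479.22982262919066, 0.0, 251.72402065642623], [0.0, 479.22982262919066, 186.22343652770624], [0.0, 0.0, 1.0]] [-0.14498906  0.          0.          0.          0.        ] [[-0.7962342340713771, -0.604690039295452, -0.019000022885046933], [-0.3561687903701008, 0.49391407076282723, -0.7932166686781059], [0.4890345972005119, -0.6248190514695895, -0.6086430116756254]] [0.46561283161641737, 0.21002907311612198, 0.9386926762029044]
```

View pics/scene0.png

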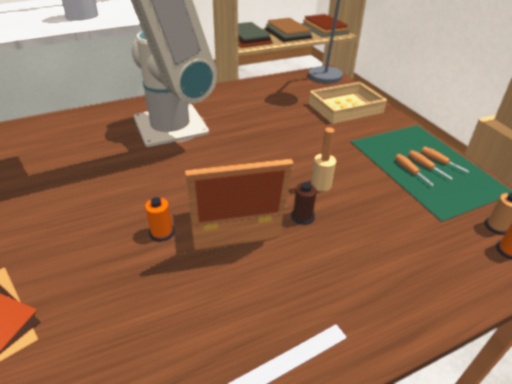

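View pics/side0.png

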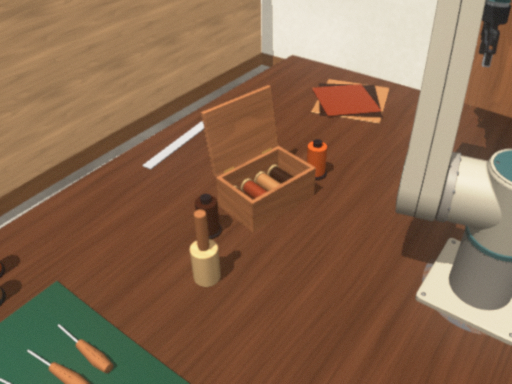

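The scene view, from behind, shows the lid's leather face at about (240,200), the orange cone at (159,218), the dark cone at (304,203) and the mallet at (323,170). The side view shows the case's front at (285,195). I'll enlarge both to get the corners.

```bash
python3 - <<'E'
import cv2,numpy as np
a=cv2.imread("pics/scene0.png")[140:260,140:340]; b=cv2.imread("pics/side0.png")[80:290,180:340]
cv2.imwrite("pics/a.png",cv2.resize(a,None,fx=4,fy=4,interpolation=cv2.INTER_CUBIC)[:, :800])
cv2.imwrite("pics/b.png",cv2.resize(b[:150],None,fx=4,fy=4,interpolation=cv2.INTER_CUBIC))
E
```

```text
(no output)
```

View pics/a.png

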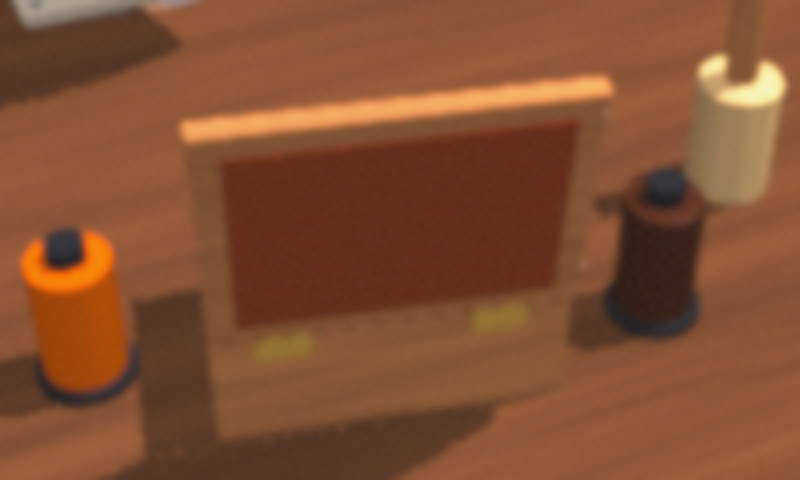

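View pics/b.png

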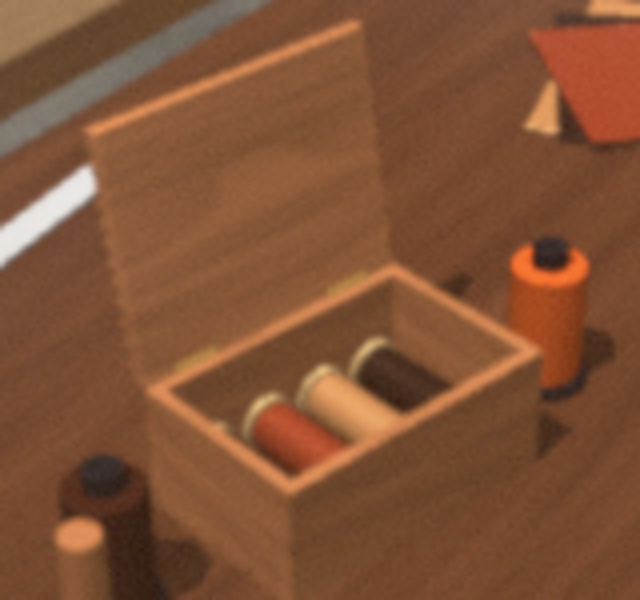

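```bash
cat > h.py <<'E'
import numpy as np,cv2
from bench import imaging
def cast(d,px,z):
    u=cv2.undistortPoints(np.array(px,float).reshape(-1,1,2),np.array(d["mtx"]),np.array(d["dist_coeffs"])).reshape(-1,2)
    R=np.array(d["R"]);t=np.array(d["t"]);c=-R.T@t
    r=np.c_[u,np.ones(len(u))]@R
    return c+r*((z-c[2])/r[:,2])[:,None]
E
python3 - <<'E'
from h import *
np.set_printoptions(precision=4,suppress=True)
S=imaging.read_camera("side");C=imaging.read_camera("scene")
B=lambda *p:np.array(p)/4+[180,80]
A=lambda *p:np.array(p)/4+[140,140]
rim=cast(S,[B(150,390),B(292,490),B(541,350),B(395,266)],.085)
print("rim RL,FL?,..",rim, rim.mean(0))
y=(rim[3]-rim[0])+(rim[2]-rim[1]); print("yaw of y axis",np.arctan2(y[1],y[0]))
base=cast(C,[A(220,438),A(568,385)],0);print("rear base",base)
print("orange top/base",cast(C,[A(64,236)],.1),cast(C,[A(86,368)],.004), cast(S,[B(550,248)],.1))
print("dark",cast(C,[A(667,182)],.1),cast(C,[A(652,305)],.004), cast(S,[B(103,470)],.1))
print("mallet top",cast(S,[B(80,533)],.175),"head",cast(C,[A(738,78)],.085))
for zz in (.24,.245,.25): print(zz,"lid top inner",cast(S,[B(90,135),B(362,26)],zz).tolist(), "outer",cast(C,[A(182,140),A(612,93)],zz).tolist())
E
```

```text
rim RL,FL?,.. [[ 0.6032  0.105   0.085 ]
 [ 0.4808  0.1296  0.085 ]
 [ 0.4396 -0.0622  0.085 ]
 [ 0.5628 -0.0874  0.085 ]] [0.5216 0.0213 0.085 ]
yaw of y axis -1.78010486352418
rear base [[ 0.5672 -0.0896  0.    ]
 [ 0.6074  0.109   0.    ]]
orange top/base [[ 0.4817 -0.1436  0.1   ]] [[ 0.4879 -0.1461  0.004 ]] [[ 0.4824 -0.1424  0.1   ]]
dark [[0.5696 0.1857 0.1   ]] [[0.5707 0.1854 0.004 ]] [[0.5626 0.1904 0.1   ]]
mallet top [[0.4737 0.2978 0.175 ]] head [[0.4781 0.2929 0.085 ]]
0.24 lid top inner [[0.6383891267438226, 0.09979957296530628, 0.24], [0.595023927509191, -0.0956166867366064, 0.24]] outer [[0.6061489735220755, -0.09895495409115443, 0.24], [0.6486615380668087, 0.09480571490560802, 0.24]]
0.245 lid top inner [[0.6319572685199352, 0.10635603287008355, 0.245], [0.5890199247317315, -0.0871321851645539, 0.245]] outer [[0.6126924794094418, -0.10036611829632319, 0.245], [0.6547033822236643, 0.09110811341878466, 0.245]]
0.25 lid top inner [[0.6255254102960477, 0.1129124927748607, 0.25], [0.5830159219542721, -0.07864768359250174, 0.25]] outer [[0.6192359852968082, -0.10177728250149197, 0.25], [0.6607452263805199, 0.08741051193196137, 0.25]]
```

```bash
cat >> h.py <<'E'
from bench import arm
from scipy.spatial.transform import Rotation as Ro
yaw=-.205; ex=np.array([np.cos(yaw),np.sin(yaw)]); ey=np.array([-ex[1],ex[0]]); H=np.array([.586,.0087])
def st(show=True):
    o=arm.get_obs();R=Ro.from_rotvec(o["tool_rot"]).as_matrix();p=np.array(o["position"]);d=p[:2]-H
    f=np.array(o["force"])
    if show: print("t %.2f p"%o["clock"],p.round(4),"case rel hinge x,y,z(mm)",(np.array([d@ex,d@ey,p[2]])*1000).round(1),"F x',y',z",np.round([f[:2]@ex,f[:2]@ey,f[2]],2),"open",round(o["opening"],4),"toolz yaw",round(np.arctan2(R[1,2],R[0,2]),4))
    return o,R,p
def togo(xr,yr,z):  # target rel hinge (m) -> tool shift cm
    o,R,p=st(); w=H+xr*ex+yr*ey; print("shift cm",(R.T@(np.array([*w,z])-p)*100).round(2))
E
python3 -c "
from h import *
o,R,p=st();print(R.round(3));togo(.10,0,.33)"
```

```text
t 0.20 p [ 0.2158 -0.586   0.2476] case rel hinge x,y,z(mm) [-241.4 -657.6  247.6] F x',y',z [-1.    0.24 -0.23] open 0.0851 toolz yaw -2.7888
[[-0.     0.346 -0.938]
 [ 0.001 -0.938 -0.346]
 [-1.    -0.001 -0.   ]]
t 0.20 p [ 0.2158 -0.586   0.2476] case rel hinge x,y,z(mm) [-241.4 -657.6  247.6] F x',y',z [-1.    0.24 -0.23] open 0.0851 toolz yaw -2.7888
shift cm [ -8.18 -37.74 -63.77]
```

```bash
python3 -m creep '[[0,-2.5,0,0,0.14],[0,-2.5,0,0,0.14],[0,-2.5,0,0,0.14],[0,-1,0,0,0.138],[0,0,0,0,0]]' 20; python3 -c "
from h import *
togo(.10,0,.33)"
```

```text
clock: 0.7
position: [0.2162, -0.5875, 0.3355]
tool_rot: [-2.117, 0.222, 2.114]
force: [-0.7, -0.2, -0.5]
opening: 0.0122
t 0.70 p [ 0.2162 -0.5875  0.3355] case rel hinge x,y,z(mm) [-240.7 -659.   335.5] F x',y',z [-0.67 -0.32 -0.52] open 0.0122 toolz yaw 2.9367
shift cm [  0.38 -65.9  -34.07]
```

```bash
for i in 1; do python3 -m creep '[[0,0,-3,-2.4,0],[0,0,-4,-2.4,0],[0,0,-4,-2.4,0],[0,0,-4,-2.4,0],[0,0,-4,-2.4,0]]'>/dev/null; python3 -m creep '[[0,0,-4,-2.4,0],[0,0,-4,-2.4,0],[0,0,-4,-2.4,0],[0,0,-4,-2.4,0],[0,0,-4,-2.4,0]]' >/dev/null; python3 -m creep '[[0,0,-4,-2,0],[0,0,-4,-2,0],[0,0,-4,-2,0],[0,0,-4,-1,0],[0,0,-3,0,0]]'; done; python3 -c "
from h import *
togo(.10,0,.33)"
```

```text
clock: 2.2
position: [0.6385, -0.0795, 0.3311]
tool_rot: [-2.113, 0.212, 2.118]
force: [-0.3, -1.6, -0.5]
opening: -0.0002
t 2.20 p [ 0.6385 -0.0795  0.3311] case rel hinge x,y,z(mm) [ 69.4 -75.6 331.1] F x',y',z [-0.01 -1.64 -0.52] open -0.0002 toolz yaw 2.9413
shift cm [ 0.1  -7.55 -3.1 ]
```

```bash
python3 -m creep '[[0,0,-3,-2,0],[0,0,-3,-1,0],[0,0,-1.5,0,0],[0,2,0,0,0],[0,3.5,0,0,0]]'>/dev/null; python3 -m creep '[[0,3,0,0,0],[0,1,0,0,0],[0,0,0,0,0],[0,0,0,0,0],[0,0,0,0,0]]'; python3 -c "
from h import *
togo(.09,0,.235)
for n in('side','scene'):
  d=imaging.read_camera(n); cv2.imwrite('pics/%s1.png'%n,d['img'])
a=cv2.imread('pics/scene1.png')[100:260,140:340];b=cv2.imread('pics/side1.png')[60:220,170:370]
cv2.imwrite('pics/c1.png',cv2.resize(np.hstack([a,b]),None,fx=2,fy=2,interpolation=cv2.INTER_CUBIC))
"
```

```text
clock: 3.2
position: [0.6785, -0.0378, 0.241]
tool_rot: [-2.136, 0.148, 2.125]
force: [-0.1, -0.3, 0.3]
opening: 0.0001
t 3.20 p [ 0.6785 -0.0378  0.241 ] case rel hinge x,y,z(mm) [100.  -26.7 241. ] F x',y',z [-0.01 -0.29  0.31] open 0.0001 toolz yaw 2.9837
shift cm [ 0.65 -2.7   0.88]
```

View pics/c1.png

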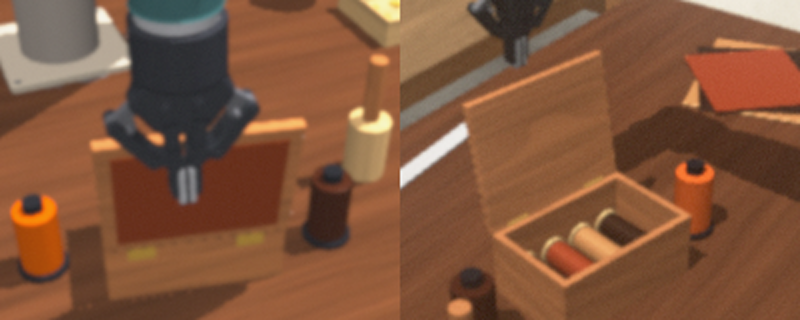

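The shut fingers stand behind the lid, clear of it, at (185,185) in the left half. The pose is a bit off in yaw and y, so I'll check the joints.

```bash
python3 -c "
from h import *
o,R,p=st();print(np.array(o['joint_positions']).round(3));print(R.round(3))"
```

```text
t 3.30 p [ 0.6784 -0.0377  0.2408] case rel hinge x,y,z(mm) [ 99.9 -26.6 240.8] F x',y',z [ 0.43  0.03 -0.44] open 0.0 toolz yaw 2.9837
[-0.158  0.373  0.091  1.285  0.019  3.141]
[[ 0.006 -0.157 -0.988]
 [ 0.018 -0.987  0.157]
 [-1.    -0.019 -0.003]]
```

```bash
python3 -m creep '[[0,0,0,-3,-0.14],[0,0,0,0,-0.14],[0,0,0,0,-0.14],[0,0,0,0,-0.14],[0,0,0,0,-0.14]]'>/dev/null; for i in 1 2 3; do python3 -m creep '[[0,0,0,0,-0.14],[0,0,0,0,-0.14],[0,0,0,0,-0.14],[0,0,0,0,-0.14],[0,0,0,0,-0.14]]'>/dev/null; done;  python3 -m creep '[[0,0,0,0,-0.14],[0,0,0,0,-0.14],[0,0,0,0,-0.014],[0,0,0,0,0],[0,0,0,0,0]]'; python3 -c "
from h import *
togo(.07,0,.24)
o,R,p=st(0);print(np.array(o['joint_positions']).round(3));print(R.round(3))"
```

```text
clock: 5.8
position: [0.7072, -0.0421, 0.2391]
tool_rot: [0.178, 1.563, -0.148]
force: [-0.2, 0.6, -0.2]
opening: 0.0003
t 5.80 p [ 0.7072 -0.0421  0.2391] case rel hinge x,y,z(mm) [129.  -25.1 239.1] F x',y',z [-0.34  0.58 -0.25] open 0.0003 toolz yaw -0.2075
shift cm [-0.04  2.5  -5.9 ]
[-0.158  0.428  0.167  1.308  0.019  0.049]
[[ 0.004  0.206  0.979]
 [ 0.019  0.978 -0.206]
 [-1.     0.019 -0.   ]]
```

```bash
python3 -m creep '[[0,0,1,-2,0],[0,0,1.5,-2.9,0],[0,0,0,-1,0],[0,0,0,0,0],[0,0,0,0,0]]'; python3 -m creep '[[0,0,0,-0.6,0],[0,0,0,-0.6,0],[0,0,0,-0.6,0],[0,0,0,-0.6,0],[0,0,0,-0.6,0]]'; python3 -c "
from h import *
togo(-.017,0,.24)"
```

```text
clock: 6.3
position: [0.655, -0.006, 0.2396]
tool_rot: [0.177, 1.562, -0.147]
force: [1.4, 0.3, 1.4]
opening: 0.0004
clock: 6.8
position: [0.6254, 0.0004, 0.2399]
tool_rot: [0.176, 1.561, -0.147]
force: [1.4, -0.2, 1.1]
opening: 0.0002
t 6.80 p [6.254e-01 4.000e-04 2.399e-01] case rel hinge x,y,z(mm) [ 4.030e+01 -2.000e-01  2.399e+02] F x',y',z [1.45 0.12 1.12] open 0.0002 toolz yaw -0.2058
shift cm [-0.01  0.01 -5.73]
```

```bash
python3 -m creep '[[0,0,0,-0.7,0],[0,0,0,-0.7,0],[0,0,0,-0.7,0],[0,0,0,-0.3,0],[0,0,0,0,0]]'; python3 -c "
from h import *
togo(-.017,0,.24)
d=imaging.read_camera('side'); cv2.imwrite('pics/s2.png',cv2.resize(d['img'][60:220,170:370],None,fx=4,fy=4,interpolation=cv2.INTER_CUBIC)[:600])
"
```

```text
clock: 7.3
position: [0.6, 0.0058, 0.2388]
tool_rot: [0.176, 1.566, -0.146]
force: [-0.3, 0.3, -0.4]
opening: -0.0002
t 7.30 p [0.6    0.0058 0.2388] case rel hinge x,y,z(mm) [ 14.3  -0.  238.8] F x',y',z [-0.31  0.23 -0.39] open -0.0002 toolz yaw -0.2054
shift cm [-0.11  0.   -3.13]
```

View pics/s2.png

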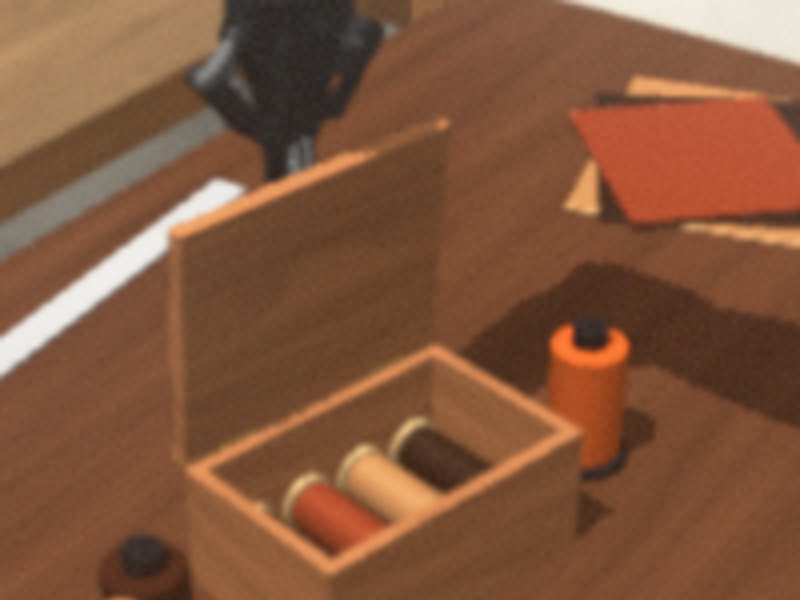

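The lid has been pushed to about upright, its top edge running from (176,236) to (447,125), with the fingers behind it.

```bash
cat >> h.py <<'E'
def edge_angle(d,px): # full-image pixels on the lid's inner front edge -> angle, ray vs circle radius .16
    out=[]
    for p in px:
        best=min(np.linspace(0,1.75,876),key=lambda a:abs((cast(d,[p],.086+.16*np.sin(a))[0][:2]-H)@ex+.16*np.cos(a)))
        out.append(round(float(best),3))
    return out
E
python3 -c "
from h import *
d=imaging.read_camera('side')
print(edge_angle(d,[[176/4+170,238/4+60],[447/4+170,127/4+60]]))
p=cast(d,[[176/4+170,238/4+60],[447/4+170,127/4+60]],.246);print([((q[:2]-H)@ex,(q[:2]-H)@ey) for q in p])"
```

```text
[1.49, 1.47]
[(np.float64(-0.013622149156697808), np.float64(0.10310729535396622)), (np.float64(-0.017286049650730214), np.float64(-0.09195895728215905))]
```

```bash
python3 -m creep '[[0,0,0,-0.8,0],[0,0,0,-0.8,0],[0,0,0,-0.8,0],[0,0,0,-0.6,0],[0,0,0,-0.4,0]]';  python3 -m creep '[[0,-3.5,0,0,0],[0,-1,0,-2.5,0],[0,0,0,-4,0],[0,0,0,-4,0],[0,2,0,0,0]]'; python3 -m creep '[[0,4,0,0,0],[0,3,0,0,0],[0,0,0,0,0],[0,0,0,0,0],[0,0,0,0,0]]';python3 -c "
from h import *
st()
d=imaging.read_camera('side'); cv2.imwrite('pics/s3.png',cv2.resize(d['img'][60:220,170:370],None,fx=4,fy=4,interpolation=cv2.INTER_CUBIC)[:600])
"
```

```text
clock: 7.9
position: [0.567, 0.0126, 0.2394]
tool_rot: [0.176, 1.565, -0.146]
force: [0.3, -0.4, -0.4]
opening: -0.0001
clock: 8.4
position: [0.4622, 0.0342, 0.2669]
tool_rot: [0.176, 1.562, -0.145]
force: [2.0, 0.3, 0.8]
opening: 0.0002
clock: 8.9
position: [0.4669, 0.0346, 0.1964]
tool_rot: [0.176, 1.561, -0.146]
force: [-0.2, -0.2, 0.2]
opening: 0.0001
t 8.90 p [0.4669 0.0346 0.1964] case rel hinge x,y,z(mm) [-121.9    1.1  196.4] F x',y',z [-0.17 -0.21  0.19] open 0.0001 toolz yaw -0.2056
```

View pics/s3.png

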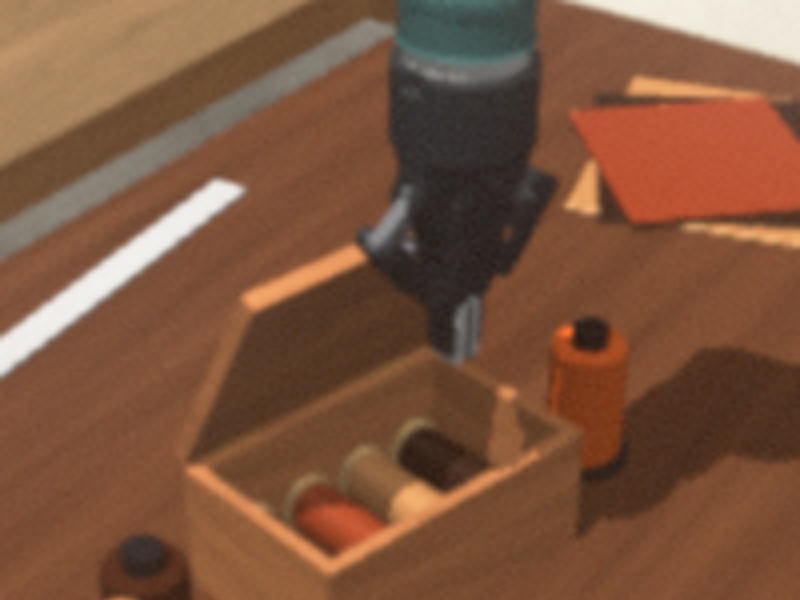

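The lid is falling, with its left edge corner at (245,300), and the fingers stand in front of it at (455,320). I'll hold and let it land.

```bash
for i in 1 2 3; do python3 -m creep '[[0,0,0,0,0],[0,0,0,0,0],[0,0,0,0,0],[0,0,0,0,0],[0,0,0,0,0]]' >/dev/null; python3 -c "
from h import *
st()"; done; python3 -c "
from h import *
d=imaging.read_camera('side'); cv2.imwrite('pics/s4.png',cv2.resize(d['img'][60:220,170:370],None,fx=4,fy=4,interpolation=cv2.INTER_CUBIC)[:600])
"
```

```text
t 9.45 p [0.4655 0.0347 0.1945] case rel hinge x,y,z(mm) [-123.3    0.9  194.5] F x',y',z [ 0.86 -0.12  0.24] open -0.0 toolz yaw -0.2056
t 9.95 p [0.465  0.0347 0.1942] case rel hinge x,y,z(mm) [-123.8    0.8  194.2] F x',y',z [-0.47 -0.18 -0.68] open 0.0005 toolz yaw -0.2056
t 10.45 p [0.4653 0.0347 0.1944] case rel hinge x,y,z(mm) [-123.5    0.9  194.4] F x',y',z [-1.81  0.33 -0.66] open 0.0003 toolz yaw -0.2055
```

View pics/s4.png

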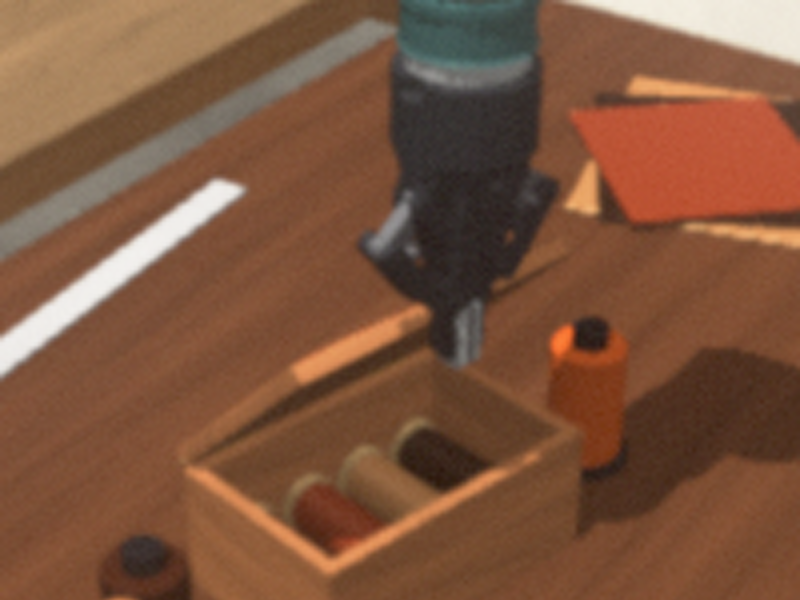

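```bash
python3 -m creep '[[0,0,0,0,0],[0,0,0,0,0],[0,0,0,0,0],[0,0,0,0,0],[0,0,0,0,0]]' >/dev/null; python3 -c "
from h import *
st()
d=imaging.read_camera('side');p0=cv2.imread('pics/s4.png');q=cv2.resize(d['img'][60:220,170:370],None,fx=4,fy=4,interpolation=cv2.INTER_CUBIC)[:600]
print(edge_angle(d,[[296/4+170,386/4+60],[568/4+170,251/4+60]]),cv2.absdiff(p0,q)[300:420,180:420].mean())
cv2.imwrite('pics/s5.png',q)
for k in range(4): st()
"
```

```text
t 11.00 p [0.4654 0.0347 0.1944] case rel hinge x,y,z(mm) [-123.3    0.9  194.4] F x',y',z [-0.4   0.38 -0.2 ] open -0.0 toolz yaw -0.2055
[0.8, 0.8] 2.09068287037037
t 11.05 p [0.4654 0.0346 0.1944] case rel hinge x,y,z(mm) [-123.3    0.9  194.4] F x',y',z [-1.91  0.85  0.11] open 0.0002 toolz yaw -0.2056
t 11.05 p [0.4654 0.0346 0.1944] case rel hinge x,y,z(mm) [-123.3    0.9  194.4] F x',y',z [-1.91  0.85  0.11] open 0.0002 toolz yaw -0.2056
t 11.05 p [0.4654 0.0346 0.1944] case rel hinge x,y,z(mm) [-123.3    0.9  194.4] F x',y',z [-1.91  0.85  0.11] open 0.0002 toolz yaw -0.2056
t 11.05 p [0.4654 0.0346 0.1944] case rel hinge x,y,z(mm) [-123.3    0.9  194.4] F x',y',z [-1.91  0.85  0.11] open 0.0002 toolz yaw -0.2056
```

Caught and at rest at about 0.80 rad. Now I ease it down along the edge's arc, watching the force.

```bash
python3 -m creep '[[0,0.2,0,-0.18,0],[0,0.2,0,-0.19,0],[0,0.2,0,-0.2,0],[0,0.2,0,-0.2,0],[0,0.2,0,-0.2,0]]' >/dev/null; python3 -m creep '[[0,0.23,0,-0.2,0],[0,0.23,0,-0.2,0],[0,0.23,0,-0.2,0],[0,0.23,0,-0.2,0],[0,0.23,0,-0.2,0]]'>/dev/null;  python3 -c "
from h import *
st()"; python3 -m creep '[[0,0.23,0,-0.16,0],[0,0.23,0,-0.16,0],[0,0.23,0,-0.16,0],[0,0.23,0,-0.16,0],[0,0,0,0,0]]'>/dev/null;  python3 -c "
from h import *
st()
for i in range(4): imaging.read_camera('side');st()"
```

```text
t 12.05 p [0.4461 0.0392 0.1728] case rel hinge x,y,z(mm) [-143.2    1.4  172.8] F x',y',z [-0.94 -0.37 -1.07] open 0.0001 toolz yaw -0.2056
t 12.55 p [0.4392 0.0407 0.1632] case rel hinge x,y,z(mm) [-150.2    1.4  163.2] F x',y',z [-1.2   0.75 -0.84] open -0.0002 toolz yaw -0.2055
t 12.60 p [0.4393 0.0407 0.1634] case rel hinge x,y,z(mm) [-150.1    1.4  163.4] F x',y',z [-0.97  0.46 -1.08] open -0.0002 toolz yaw -0.2055
t 12.65 p [0.4394 0.0407 0.1635] case rel hinge x,y,z(mm) [-150.     1.4  163.5] F x',y',z [-2.97 -0.23 -1.3 ] open 0.0002 toolz yaw -0.2056
t 12.70 p [0.4394 0.0407 0.1635] case rel hinge x,y,z(mm) [-150.     1.5  163.5] F x',y',z [-1.85  0.37 -0.84] open 0.0002 toolz yaw -0.2055
t 12.75 p [0.4395 0.0406 0.1636] case rel hinge x,y,z(mm) [-149.9    1.5  163.6] F x',y',z [-2.63  0.59 -0.96] open -0.0002 toolz yaw -0.2056
```

```bash
python3 -m creep '[[0,0.3,0,-0.16,0],[0,0.3,0,-0.16,0],[0,0.3,0,-0.16,0],[0,0.3,0,-0.15,0],[0,0.3,0,-0.15,0]]' >/dev/null; python3 -m creep '[[0,0.33,0,-0.14,0],[0,0.33,0,-0.14,0],[0,0.33,0,-0.13,0],[0,0.33,0,-0.12,0],[0,0.33,0,-0.12,0]]'>/dev/null;  python3 -c "
from h import *
st()
for i in range(4): imaging.read_camera('side');st()
d=imaging.read_camera('side'); cv2.imwrite('pics/s6.png',cv2.resize(d['img'][80:230,190:350],None,fx=4,fy=4,interpolation=cv2.INTER_CUBIC)[:600])"
```

```text
t 13.75 p [0.4261 0.0441 0.132 ] case rel hinge x,y,z(mm) [-163.7    2.1  132. ] F x',y',z [-2.59 -1.4  -0.82] open 0.0005 toolz yaw -0.2056
t 13.80 p [0.4257 0.0443 0.1315] case rel hinge x,y,z(mm) [-164.2    2.2  131.5] F x',y',z [-1.44  0.36 -1.55] open -0.0 toolz yaw -0.2056
t 13.85 p [0.4258 0.0444 0.1318] case rel hinge x,y,z(mm) [-164.1    2.3  131.8] F x',y',z [-2.49 -0.77 -1.73] open -0.0003 toolz yaw -0.2055
t 13.90 p [0.4259 0.0444 0.132 ] case rel hinge x,y,z(mm) [-164.     2.3  132. ] F x',y',z [-2.37 -0.75 -1.28] open -0.0 toolz yaw -0.2054
t 13.95 p [0.426  0.0443 0.1321] case rel hinge x,y,z(mm) [-163.9    2.3  132.1] F x',y',z [-2.26 -0.4  -1.05] open -0.0001 toolz yaw -0.2053
```

View pics/s6.png

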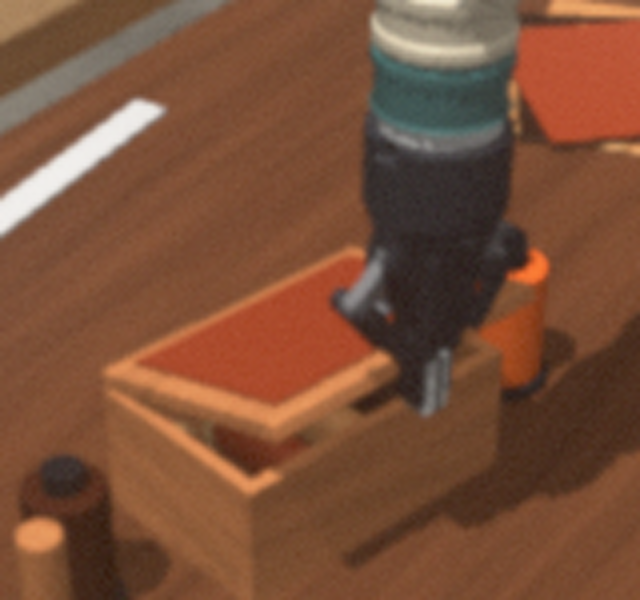

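The lid is at about 0.3 rad, with its inner corner at (275,437), resting on the fingers at (420,385).

```bash
python3 -c "
from h import *
d=imaging.read_camera('side');print(edge_angle(d,[[275/4+190,437/4+80],[275/4+190,441/4+80]]))
for i in range(3): st(); imaging.read_camera('side')"
```

```text
[0.326, 0.314]
t 14.05 p [0.426  0.0443 0.1323] case rel hinge x,y,z(mm) [-163.9    2.3  132.3] F x',y',z [-3.22 -0.43 -0.37] open -0.0001 toolz yaw -0.2054
t 14.10 p [0.426  0.0443 0.1323] case rel hinge x,y,z(mm) [-163.9    2.3  132.3] F x',y',z [-3.2  -0.22 -1.05] open -0.0002 toolz yaw -0.2054
t 14.15 p [0.426  0.0443 0.1323] case rel hinge x,y,z(mm) [-163.9    2.3  132.3] F x',y',z [-2.96  0.31 -0.58] open -0.0002 toolz yaw -0.2055
```

```bash
python3 -m creep '[[0,0.16,0,-0.05,0],[0,0.17,0,-0.05,0],[0,0.17,0,-0.04,0],[0,0.17,0,-0.04,0],[0,0.17,0,-0.04,0]]' >/dev/null; python3 -c "
from h import *
st()"; python3 -m creep '[[0,0.17,0,-0.04,0],[0,0.17,0,-0.04,0],[0,0.17,0,-0.04,0],[0,0.17,0,-0.04,0],[0,0.17,0,-0.03,0]]'>/dev/null;  python3 -c "
from h import *
st()
for i in range(4): imaging.read_camera('side');st()"
```

```text
t 14.70 p [0.4237 0.0448 0.1236] case rel hinge x,y,z(mm) [-166.3    2.3  123.6] F x',y',z [-3.9   0.79  0.16] open 0.0001 toolz yaw -0.2055
t 15.20 p [0.4219 0.0452 0.1152] case rel hinge x,y,z(mm) [-168.1    2.3  115.2] F x',y',z [-4.94 -1.23  0.12] open -0.0004 toolz yaw -0.2056
t 15.25 p [0.4218 0.0452 0.1149] case rel hinge x,y,z(mm) [-168.2    2.3  114.9] F x',y',z [-4.42  0.11 -1.35] open 0.0001 toolz yaw -0.2056
t 15.30 p [0.4218 0.0452 0.115 ] case rel hinge x,y,z(mm) [-168.2    2.3  115. ] F x',y',z [-3.88 -0.78 -1.08] open 0.0 toolz yaw -0.2056
t 15.35 p [0.4218 0.0452 0.1151] case rel hinge x,y,z(mm) [-168.1    2.3  115.1] F x',y',z [-5.13 -0.12 -1.11] open 0.0002 toolz yaw -0.2057
t 15.40 p [0.4219 0.0452 0.1152] case rel hinge x,y,z(mm) [-168.1    2.3  115.2] F x',y',z [-4.26 -0.69 -0.84] open -0.0 toolz yaw -0.2057
```

```bash
python3 -m creep '[[0,0.15,0,-0.03,0],[0,0.15,0,-0.03,0],[0,0.16,0,-0.03,0],[0,0.16,0,-0.02,0],[0,0.15,0,-0.02,0]]' >/dev/null; python3 -c "
from h import *
st()
for i in range(4): imaging.read_camera('side');st()"
```

```text
t 15.90 p [0.4206 0.0455 0.1075] case rel hinge x,y,z(mm) [-169.4    2.4  107.5] F x',y',z [-4.59 -2.17 -0.72] open 0.0 toolz yaw -0.2057
t 15.95 p [0.4205 0.0455 0.1072] case rel hinge x,y,z(mm) [-169.5    2.4  107.2] F x',y',z [-4.06 -1.45 -1.33] open -0.0 toolz yaw -0.2057
t 16.00 p [0.4206 0.0455 0.1074] case rel hinge x,y,z(mm) [-169.4    2.4  107.4] F x',y',z [-4.97 -1.93 -1.11] open -0.0 toolz yaw -0.2057
t 16.05 p [0.4206 0.0455 0.1074] case rel hinge x,y,z(mm) [-169.4    2.4  107.4] F x',y',z [-5.04 -2.31 -1.1 ] open -0.0001 toolz yaw -0.2056
t 16.10 p [0.4206 0.0455 0.1075] case rel hinge x,y,z(mm) [-169.4    2.4  107.5] F x',y',z [-5.04 -2.53 -1.63] open -0.0004 toolz yaw -0.2057
```

```bash
python3 -m creep '[[0,0.15,0,-0.02,0],[0,0.15,0,-0.01,0],[0,0.15,0,-0.01,0],[0,0.15,0,-0.01,0],[0,0.15,0,-0.01,0]]' >/dev/null; python3 -c "
from h import *
st()
for i in range(4): imaging.read_camera('side');st()"
```

```text
t 16.60 p [0.4197 0.0457 0.1   ] case rel hinge x,y,z(mm) [-170.3    2.4  100. ] F x',y',z [-5.28 -2.09 -1.15] open -0.0001 toolz yaw -0.2058
t 16.65 p [0.4197 0.0457 0.0998] case rel hinge x,y,z(mm) [-170.4    2.4   99.8] F x',y',z [-5.28 -3.   -1.22] open 0.0002 toolz yaw -0.2057
t 16.70 p [0.4197 0.0457 0.0998] case rel hinge x,y,z(mm) [-170.4    2.4   99.8] F x',y',z [-4.   -2.17 -1.03] open -0.0001 toolz yaw -0.2057
t 16.75 p [0.4197 0.0457 0.0999] case rel hinge x,y,z(mm) [-170.3    2.4   99.9] F x',y',z [-4.75 -1.28 -0.97] open 0.0001 toolz yaw -0.2057
t 16.80 p [0.4197 0.0457 0.0999] case rel hinge x,y,z(mm) [-170.3    2.4   99.9] F x',y',z [-5.11 -2.71 -2.18] open 0.0001 toolz yaw -0.2057
```

```bash
python3 -m creep '[[0,0.15,0,-0.01,0],[0,0.15,0,0,0],[0,0.15,0,-0.01,0],[0,0.15,0,0,0],[0,0.15,0,0,0]]' >/dev/null; python3 -c "
from h import *
st()
for i in range(4): imaging.read_camera('side');st()"
```

```text
t 17.30 p [0.4192 0.0458 0.0923] case rel hinge x,y,z(mm) [-170.9    2.4   92.3] F x',y',z [-5.66 -2.5  -0.62] open 0.0001 toolz yaw -0.2058
t 17.35 p [0.4191 0.0459 0.0921] case rel hinge x,y,z(mm) [-170.9    2.4   92.1] F x',y',z [-5.64 -2.91 -1.76] open -0.0001 toolz yaw -0.2058
t 17.40 p [0.4191 0.0458 0.0922] case rel hinge x,y,z(mm) [-170.9    2.4   92.2] F x',y',z [-5.88 -2.51 -2.22] open -0.0002 toolz yaw -0.2058
t 17.45 p [0.4192 0.0458 0.0922] case rel hinge x,y,z(mm) [-170.9    2.4   92.2] F x',y',z [-4.37 -3.07 -2.38] open 0.0002 toolz yaw -0.2058
t 17.50 p [0.4192 0.0458 0.0923] case rel hinge x,y,z(mm) [-170.9    2.4   92.3] F x',y',z [-5.62 -3.39 -1.79] open -0.0005 toolz yaw -0.2058
```

```bash
python3 -m creep '[[0,0.13,-0.02,0,0],[0,0.14,-0.02,0,0],[0,0.14,-0.02,0,0],[0,0.14,-0.02,0,0],[0,0.14,-0.02,0,0]]' >/dev/null; python3 -c "
from h import *
st()
for i in range(4): imaging.read_camera('side');st()
d=imaging.read_camera('side'); cv2.imwrite('pics/s7.png',cv2.resize(d['img'][80:230,190:350],None,fx=4,fy=4,interpolation=cv2.INTER_CUBIC)[:600])"
```

```text
t 18.00 p [0.4188 0.0458 0.0853] case rel hinge x,y,z(mm) [-171.2    2.3   85.3] F x',y',z [-6.16  0.81 -1.04] open -0.0001 toolz yaw -0.2053
t 18.05 p [0.4188 0.0458 0.0851] case rel hinge x,y,z(mm) [-171.2    2.3   85.1] F x',y',z [-5.52 -0.46 -1.78] open -0.0001 toolz yaw -0.2053
t 18.10 p [0.4188 0.0458 0.0852] case rel hinge x,y,z(mm) [-171.2    2.3   85.2] F x',y',z [-5.84  0.22 -1.75] open 0.0001 toolz yaw -0.2053
t 18.15 p [0.4188 0.0458 0.0853] case rel hinge x,y,z(mm) [-171.2    2.3   85.3] F x',y',z [-6.18 -0.42 -1.54] open -0.0003 toolz yaw -0.2053
t 18.20 p [0.4188 0.0458 0.0853] case rel hinge x,y,z(mm) [-171.2    2.3   85.3] F x',y',z [-6.57 -0.41 -2.12] open -0.0 toolz yaw -0.2053
```

View pics/s7.png

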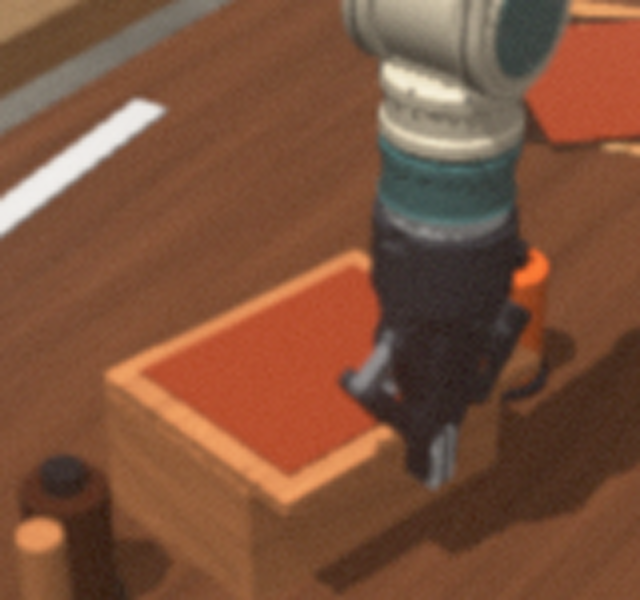

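Nearly shut, with the front corner at (285,505). I continue until the vertical force reverses, which means the lid is on the rim.

```bash
python3 -m creep '[[0,0.1,0,0,0],[0,0.1,0,0,0],[0,0.1,0,0,0],[0,0.1,0,0,0],[0,0,0,0,0]]' >/dev/null; python3 -c "
from h import *
st()
for i in range(4): imaging.read_camera('side');st()"
```

```text
t 18.75 p [0.4189 0.046  0.082 ] case rel hinge x,y,z(mm) [-171.2    2.5   82. ] F x',y',z [-8.29 -0.89  4.53] open -0.0001 toolz yaw -0.2052
t 18.80 p [0.4189 0.046  0.082 ] case rel hinge x,y,z(mm) [-171.2    2.5   82. ] F x',y',z [-9.12  0.35  5.83] open 0.0 toolz yaw -0.2052
t 18.85 p [0.4188 0.046  0.082 ] case rel hinge x,y,z(mm) [-171.2    2.5   82. ] F x',y',z [-8.48  0.06  4.66] open -0.0005 toolz yaw -0.2052
t 18.90 p [0.4189 0.046  0.082 ] case rel hinge x,y,z(mm) [-171.2    2.5   82. ] F x',y',z [-8.3  -1.05  4.93] open 0.0001 toolz yaw -0.2052
t 18.95 p [0.4189 0.046  0.082 ] case rel hinge x,y,z(mm) [-171.2    2.5   82. ] F x',y',z [-10.01  -0.17   4.82] open 0.0001 toolz yaw -0.2052
```

The vertical force reversed to +5 N, so the lid is shut. I back off towards the robot, then check.

```bash
python3 -m creep '[[0,0,0,-0.2,0],[0,0,0,-0.3,0],[0,0,0,-0.5,0],[0,0,0,-1,0],[0,0,0,-1.5,0]]' >/dev/null; python3 -m creep '[[0,-3,0,0,0],[0,-4,0,0,0],[0,-4,0,0,0],[0,-3,0,0,0],[0,0,0,0,0]]' >/dev/null;python3 -m creep '[[0,0,0,0,0],[0,0,0,0,0],[0,0,0,0,0],[0,0,0,0,0],[0,0,0,0,0]]' >/dev/null; python3 -c "
from h import *
st()
a=imaging.read_camera('side')['img'];b=imaging.read_camera('scene')['img']
cv2.imwrite('pics/z.png',cv2.resize(np.hstack([a[80:290,170:370],b[100:310,140:340]]),None,fx=2,fy=2,interpolation=cv2.INTER_CUBIC))
a0=cv2.imread('pics/side0.png');b0=cv2.imread('pics/scene0.png')
# displacement of cones / mallet by template match
for n,i0,i1,r in(('orange scene',b0,b,(195,242,142,178)),('dark scene',b0,b,(180,225,290,318)),('mallet scene',b0,b,(125,192,311,338)),('dark side',a0,a,(195,240,193,220)),('mallet side',a0,a,(210,290,188,222))):
    y0,y1,x0,x1=r;t=i0[y0:y1,x0:x1];m=cv2.matchTemplate(i1[y0-15:y1+15,x0-15:x1+15],t,cv2.TM_CCOEFF_NORMED);_,v,_,l=cv2.minMaxLoc(m);print(n,l[0]-15,l[1]-15,round(v,3))
"
```

```text
t 20.45 p [0.3848 0.0499 0.2209] case rel hinge x,y,z(mm) [-205.4   -0.7  220.9] F x',y',z [-0.33  0.85 -1.12] open -0.0001 toolz yaw -0.2056
orange scene 0 0 0.914
dark scene 0 0 0.998
mallet scene 0 0 0.999
dark side 0 0 0.994
mallet side 0 0 0.998
```

View pics/z.png

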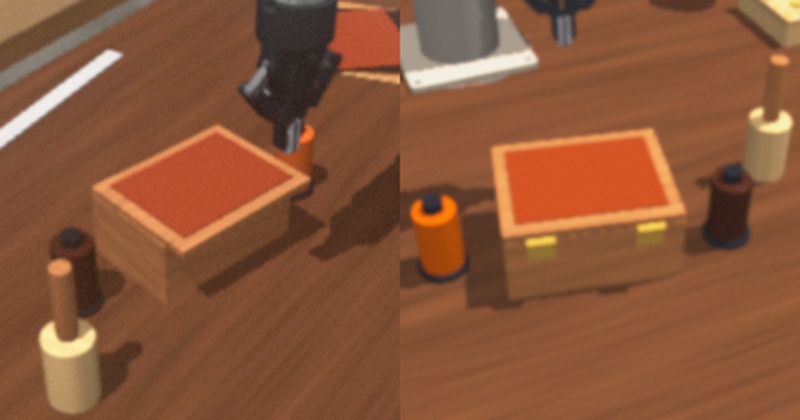

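The lid is shut and level, from (185,250) at its front corner to (215,128). The fingers are clear, and the cones and the mallet have not moved. I'm handing in.

```bash
python3 -c "
from bench import ticket
print(ticket.close_job())"
```

```text
the job is handed in; nothing more can be done
None
```

I tipped the lid from behind with shut fingers and went over its top. The lid landed against the side of the fingers and came to rest at about 0.80 rad (camera and arm position agreed). I then lowered the fingers along its edge's arc at roughly 0.1–0.2 rad/s until it was shut.

**Forces:** in the readings I took, the force between fingers and lid stayed at or below about 11 N, against the 20 N limit. I read it between moves, so I would not have seen brief peaks. At the rim the vertical force reversed to about +5 N, so I took the lid as seated, and the fingers then backed off.

**Last checks:** at 20.5 s the pictures show the lid shut and level and the gripper well clear. Matching against the first pictures put both cones and the mallet at 0 pixels of shift. The match for the orange cone was weaker (0.91 against 0.99 and up) and came from one view only.

**Not confirmed:** I did not measure the final lid angle numerically.

**Went wrong:** early on the last joint reached its range limit, and I turned the gripper half round to go on. That cost about 2.5 s.

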